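# Load the bench bottle roller and start it

### The arm

A 6-joint arm with a two-finger parallel gripper is mounted at the origin on a cart in front of the work surface, level with it; the furniture and walls round the work are solid. World frame = base frame: x ahead of the robot, y to its left, z up, the work surface at z = 0. Lengths are in m, angles in rad, forces in N, time in s.
With the tool pointing down it reaches from about 0.375 to 0.975 m from the base axis. Payload 3.8 kg.
Tool frame: the origin (TCP) lies at the very end of the fingers, on their centre line; the grasp point (between the pads) lies bot.pinch_z behind it (bot.pinch_z is the distance from the TCP to the grasp point, in m); z points along the fingers, y is the line along which they close (so a half turn about z gives the same grasp; the last joint's range is limited). The gripper opens to 88 mm and grips with 3 to 60 N. Pads are 18 mm wide; open, the fingers measure 123 mm over their backs; the gripper's body (75 mm by 187 mm) begins 45 mm behind the grasp point.
Start: joints at [-1.249, 0.264, 1.604, -0, 1.274, -0.037], TCP at [0.237, -0.632, 0.239] pointing down, gripper open.
Joint ranges: [-2.63, 2.63], [-0.94, 2.18], [0.31, 2.57], [-1.31, 4.45], [0, 2.66], [-2.55, 2.55]. Speed limits (rad/s): [2.57, 2.57, 3.14, 3.14, 3.14, 3.14].

### API

Orientations are given as [roll, pitch, yaw] about the fixed x, y, z axes, in that order (R = Rz(yaw) Ry(pitch) Rx(roll)).
In Python, from bench import bot, vision, close_job gives the robot as it stands.
- The arm moves only by the shell command python3 -m handwheel 'ROWS'. ROWS is text: rows parted by semicolons, each of 7 numbers parted by spaces: the shift along the world's x, y, z in cm, then the turn, a rotation vector about the world's x, y, z in degrees, then the opening in per cent of the stroke, from 0 (shut) to 100 (fully open). In form: dx dy dz wx wy wz jaw; .... A call has 1 to 5 rows; each row shifts and turns the commanded pose from where the row before left it; what a row does not reach is not made up. A row lasts 1/8 s, in which the tool goes at most 62.5 mm and 10.7 degrees, less where a joint would pass 70% of its speed; a pose out of reach is approached as far as the arm can. A call with a gripper value outside its range is refused whole. The fingers move at their own pace and stop on an object; the grip force is fixed at half the most. Time passes only in rows, so rows that do not move let the fingers close. It gives the time, the measured TCP pose, the force, the opening and the grip force at its end, in the units of the state.
- bot.sense(): the state, without advancing time (a new reading comes with each control period).
- vision.capture(name): name is "scene" or "top"; returns the picture (384x512x3 uint8, red, green, blue); there is no depth.
- vision.camera_info(name): a dict with "intrinsics" (3x3 intrinsics, pixels), "dist_coeffs" ([k1, k2, p1, p2, k3] as OpenCV has them; the pictures are not rectified), "world_to_cam" (4x4, takes a point from world to camera coordinates). Camera axes: x right, y down, z forward; pixel columns grow to the right and rows downward; lengths in m; the calibration is good to about 2 mm. A picture is of the moment at which its call begins. camera_info takes no time and is no camera call.
- close_job(): hands the job in; it is judged then, once.
Trained networks look in the newest picture that a camera, given by its name, has taken for a name from the list of things; names that differ only in an ending like _2 or _b are one class to them, and where a whole thing is asked for, a point or a joint stands for the part that bears it (a point fixed in the world has none). Each returns a list of dicts, best first, with "p" (0 to 1); they miss things now and then, are a little off and sometimes report something else, mostly with a low value. They report only what shows in the picture. A call takes as long as a camera call.
- vision.find_in(camera, query): "bbox" ([left, top, right, bottom] in pixels, round what is visible of it).
- vision.spot_point(camera, query): "pixel" ([row, column] in pixels: a listed point, or the origin of a listed thing).
The state is a dict: "time_s": time; "q": joint angles; "dq": joint speeds; "tau": joint torques, N m; "tcp_pos": TCP position; "orientation": TCP orientation; "wrist_force": force on the tool from outside, world axes, zero at the start; "wrist_torque": the same for the moment, N m; "width": finger opening in m; "finger_force": force on a finger pad.
Only numpy, scipy, OpenCV 4.12 (cv2) and the standard library are available. Lean on these libraries where they do the work, as an engineer would, in place of code of your own. Each camera call takes 0.05 s, during which the arm holds its last target. There are 200 camera calls.

### The job

The closed water bottle with its mineral dose lies on the loading shelf of the bench bottle roller. Stroke or push over its top with the fingertips, without reaching down its sides or picking it up, so that it rolls gently along the shelf, drops into the channel between the two rollers and lies still there, not out over the far roller. Only then press the raised half of the rocker switch fully down to start the mixer; leave the things standing round it alone.

Things in the scene. Friction and masses are not known exactly. Their poses are not given: they have to be found in the camera images.
- mixer: White bench bottle roller, fixed to the table, 340 (its x) x 305 mm (its y, -140 to +165). Origin: on the table, at x's middle. Its x runs along the rollers, away from the motor housing (x -170 to -106, whole y width, 78 mm high). +y points to the outer end of the flat black ribbed loading shelf, 34 mm high, x -103 to 148, y -31 to 157; a steel stop bar 52 mm high ends it at y 158.
- bottle: Teal PET bottle with screw cap, 69 mm thick, 328 mm long, about 0.6 kg, lying on the shelf along the mixer's x (up to 3 degrees off), cap away from the housing. Origin: centre of its foot, on its axis, 68.5 mm above the table; its z runs along it to the cap. Straight round body from 8 to 200 mm off the foot; top 103 mm above the table. It rolls easily.
- bottle_mid (a point): Point on the bottle's axis 105 mm from its foot, near its centre of mass; the bottle's top is 34.5 mm above it. While a fingertip on the top does not slip, it runs twice as fast as this point and so soon passes ahead of it. Let go at 0.1 m/s, the bottle coasts about 25 mm along the shelf, at 0.15 m/s about 50 mm, and stops.
- nip (a point): Where the bottle's axis comes to rest between the rollers: mixer x 0, y -78, 58.6 mm above the table, 9.9 mm lower than on the shelf; mixer's axes. The rollers are 24 mm thick, tops 33.5 mm high: free idler axis at mixer y -50, stiff drive roller at y -106; beyond it only a rail 28 mm high. Once the bottle's axis is past the idler's (28 mm before this point) it drops in by itself.
- rocker (a joint): Black rocker switch in the top of the motor housing, 28 mm (x) by 52 mm (y), tilting about the mixer's x axis. 0 rad = off: its half towards the loading shelf (+y) is raised and the other half is down. 0.38 rad = on: the +y half fully down. It stays where it is left; pushing it over takes about 1.5 N at 18 mm from its middle.
- switch (a point): Middle of the rocker switch, on its upper face above the pivot (at the mixer's x = -138, y = -60), 86 mm above the table.
- rocker_on_end (a point): Point on the upper face of the rocker's half to be pressed, 18 mm from its middle; it moves with the rocker: 89 mm above the table when off, 82 mm when fully on.
- powder_jar: White screw-lid jar with green lid, 64 mm wide, 90 mm high, standing; origin at the centre of its underside. To be left alone.
- spare_bottle: Short white bottle with blue cap, 60 mm wide, 64 mm high, standing; origin at the centre of its underside. To be left alone.
- water_dish: Black round water dish, 66 mm wide, 26 mm high; origin at the centre of its underside. To be left alone.

How it is judged:
On the way, in this order (a step that is already met when the one before it is completed fails the run):
1. the bottle has been rolled into the channel between the rollers and lies still, the switch still off (y of bottle_mid in the frame of nip between -0.01 and 0.01 m and x of bottle_mid in the frame of nip between -0.05 and 0.05 m and z of bottle_mid in the frame of nip below 0.004 m and angle between the z axis of bottle and the x axis of mixer, either way round below 0.06 rad and linear speed of bottle below 0.02 m/s and value of joint rocker below 0.1 rad), for 0.3 s.
2. the rocker switch has been pressed over to on (value of joint rocker above 0.3 rad), for 0.1 s.
At the end, for the whole second after the job is handed in: The bottle lies still between the rollers: the middle of its axis within 10 mm across and 50 mm along of the rest point, at most 4 mm above it, within 0.06 rad of the rollers' direction; the rocker is on (over 0.30 of 0.38 rad); jar, short bottle and dish stand upright (y of bottle_mid in the frame of nip between -0.01 and 0.01 m and x of bottle_mid in the frame of nip between -0.05 and 0.05 m and z of bottle_mid in the frame of nip below 0.004 m and angle between the z axis of bottle and the x axis of mixer, either way round below 0.06 rad and linear speed of bottle below 0.02 m/s and value of joint rocker above 0.3 rad and angle between each of powder_jar, spare_bottle, water_dish's own z axis and vertical below 0.2 rad); the robot touches nothing.
It fails at once if the bottle is lifted: its middle more than 15 mm above its height on the shelf, or the bottle tipped up by over 0.2 rad (z of bottle_mid in the frame of nip above 0.025 m or angle between bottle's own z axis and vertical below 1.37 rad or angle between bottle's own z axis and vertical above 1.77 rad).
It fails at once if the bottle leaves the roller: it is rolled out over the drive roller or falls off (y of bottle_mid in the frame of nip below -0.035 m or z of bottle_mid in the frame of nip below -0.02 m).
It fails at once if the bottle is flung (over 0.6 m/s), or touched by fingers that reach down its sides: grasp point under 97 mm, tips near its axis (linear speed of bottle above 0.6 m/s or (contact force between the fingers and bottle above 0.5 N and height (world z) of the grasp point below 0.097 m)).
It fails at once if the mixer is switched on before the bottle lies between the rollers (value of joint rocker above 0.19 rad and y of bottle_mid in the frame of nip above 0.014 m).
It fails at once if the jar, the short bottle or the dish is pushed away (more than 25 mm) or tipped (distance of any of powder_jar, spare_bottle, water_dish from where it was at the start of the episode above 0.025 m or angle between any of powder_jar, spare_bottle, water_dish's own z axis and vertical above 0.35 rad).
It also fails if it takes over 48 s, if anything falls off the work surface, if the arm or the gripper's body presses on something with over 40 N, if the wrist force passes 120 N, or if a joint passes its speed limit or range.

## Working session

There is one attempt and no reset: what is moved stays moved. The work goes in short steps, Python scripts to look and compute and a shell command to move; the robot and the scene stay as the last step left them, time stands still between calls to the robot, and variables do not carry over. Pictures are saved under pics/ and viewed, at most 10 in all, crops included, and the job is handed in when it is done.

```bash
ls; mkdir -p pics; cat > h.py <<'E'
import numpy as np, cv2
from bench import bot, vision, close_job
def ray(cam,px):  # px = (col,row) -> origin, dir in world
    c=vision.camera_info(cam);K=np.array(c["intrinsics"]);d=np.array(c["dist_coeffs"]);T=np.array(c["world_to_cam"])
    u=cv2.undistortPoints(np.array([[px]],float),K,d)[0,0]
    R=T[:3,:3];o=-R.T@T[:3,3];return o,R.T@np.array([u[0],u[1],1])
def at_z(cam,px,z):
    o,v=ray(cam,px);return o+v*(z-o[2])/v[2]
def proj(cam,P):
    c=vision.camera_info(cam);T=np.array(c["world_to_cam"])
    return cv2.projectPoints(np.array(P,float).reshape(-1,1,3),cv2.Rodrigues(T[:3,:3])[0],T[:3,3],np.array(c["intrinsics"]),np.array(c["dist_coeffs"]))[0][:,0]
E
python3 - <<'E'
from h import *
np.set_printoptions(precision=4,suppress=True)
for cam in("top","scene"):
    im=vision.capture(cam);cv2.imwrite(f"pics/{cam}0.png",im[:,:,::-1])
    for n,z in(("mixer",0),("bottle",.0685),("bottle_mid",.0685),("nip",.0586),("switch",.086),("rocker_on_end",.089),("powder_jar",0),("spare_bottle",0),("water_dish",0)):
        for r in vision.spot_point(cam,n)[:2]:
            p=r["pixel"];print(cam,n,np.round(p,1),round(r["p"],2),at_z(cam,(p[1],p[0]),z))
print(bot.sense(),bot.pinch_z)
E
```

```text
pics
top mixer [146.  224.7] 0.8 [0.6045 0.067  0.    ]
top bottle [176.3 198.6] 0.65 [0.5047 0.1359 0.0685]
top bottle [189.1 252.8] 0.16 [ 0.4663 -0.0118  0.0685]
top bottle_mid [141.8 197.1] 0.69 [0.6018 0.1398 0.0685]
top nip [138.7 248.4] 0.61 [ 0.6102 -0.0028  0.0586]
top switch [188.9 256. ] 0.86 [ 0.4643 -0.0202  0.086 ]
top rocker_on_end [190.2 243.7] 0.75 [0.4611 0.0129 0.089 ]
top powder_jar [211.9 134. ] 0.9 [0.416  0.3314 0.    ]
top spare_bottle [240.5 331.3] 0.75 [ 0.3218 -0.2345  0.    ]
top spare_bottle [142.8 195.2] 0.2 [0.616  0.1536 0.    ]
top water_dish [211.3 363.7] 0.97 [ 0.4034 -0.3332  0.    ]
scene mixer [215.6 215.1] 0.75 [0.5868 0.0726 0.    ]
scene mixer [194.  261.7] 0.23 [ 0.5442 -0.1313  0.    ]
scene bottle [219.8 222.8] 0.9 [0.4887 0.1445 0.0685]
scene bottle_mid [208.5 192. ] 0.77 [0.6017 0.1585 0.0685]
scene nip [187.3 229.1] 0.89 [ 0.6035 -0.021   0.0586]
scene switch [193.6 260.7] 0.75 [ 0.4701 -0.0198  0.086 ]
scene switch [207.  194.3] 0.65 [0.583  0.1659 0.086 ]
scene rocker_on_end [198.1 259.1] 0.51 [0.4558 0.0085 0.089 ]
scene powder_jar [283.6 193. ] 0.79 [0.4268 0.3396 0.    ]
scene spare_bottle [284.4 191.6] 0.56 [0.4277 0.3439 0.    ]
scene spare_bottle [182.1 323.4] 0.5 [ 0.4088 -0.3468  0.    ]
scene water_dish [183.8 322.2] 0.61 [ 0.4063 -0.3325  0.    ]
{'time_s': 1.0, 'q': array([-1.2489,  0.2639,  1.604 ,  0.    ,  1.2737, -0.0369]), 'dq': array([ 0.0007,  0.0003, -0.0007,  0.0012,  0.0013, -0.0001]), 'tau': array([ -0.0009, -50.2069, -35.7271,   0.0729,   0.0183,  -0.    ]), 'tcp_pos': array([ 0.237 , -0.632 ,  0.2387]), 'orientation': array([ 3.1416, -0.    ,  0.3588]), 'wrist_force': array([-0.2637, -0.6597, -0.4494]), 'wrist_torque': array([ 0.0295, -0.0217, -0.0221]), 'finger_force': 0.0, 'width': 0.08803306726244975} 0.0187
```

```bash
python3 - <<'E'
import cv2
a=cv2.imread("pics/top0.png")[80:270,120:380];cv2.imwrite("pics/top0c.png",cv2.resize(a,None,fx=3,fy=3,interpolation=cv2.INTER_CUBIC))
E
```

```text
(no output)
```

View pics/top0c.png

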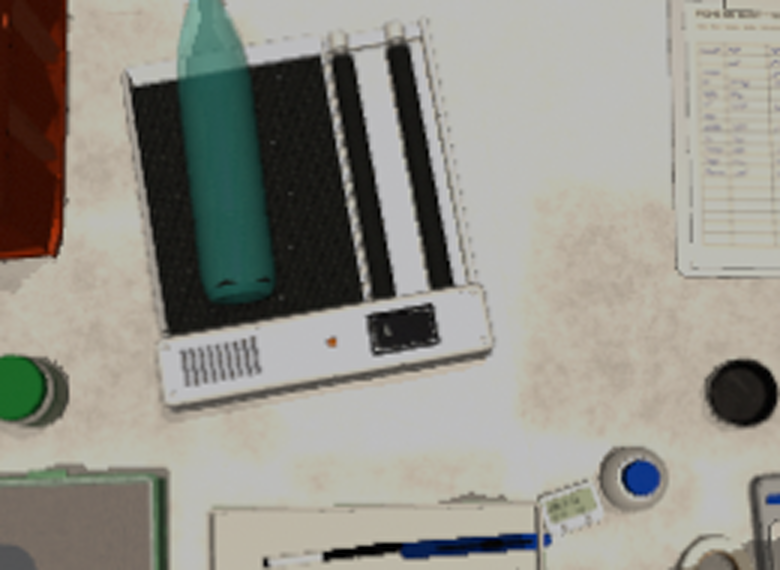

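View pics/scene0.png

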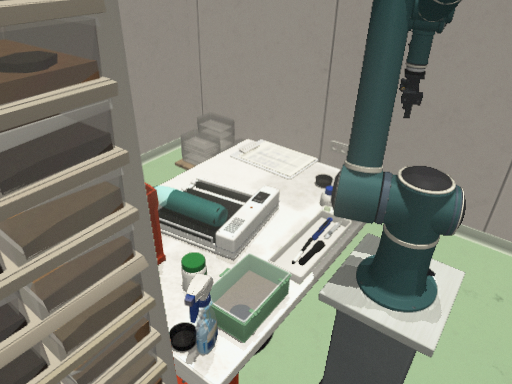

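The top view shows the teal bottle lying on the shelf (crop axis about (241,290) to (214,75)). The two rollers are at its right, and the rocker sits in the housing at about (403,328). The scene view agrees with this. Next I fit the mixer pose and the bottle axis.

```bash
cat >> h.py <<'E'
MIX=None
def bottle(img,z=.0685):
    """axis points of teal bottle from top image -> mixer-free world line (xy at two rows), n rows"""
    hsv=cv2.cvtColor(img,cv2.COLOR_RGB2HSV)
    m=((hsv[...,0]>78)&(hsv[...,0]<100)&(hsv[...,1]>110)).astype(np.uint8)
    n,l,s,c=cv2.connectedComponentsWithStats(m[:230,:320]);k=1+np.argmax(s[1:,4]);m=(l==k)
    P=[]
    for r in range(m.shape[0]):
        w=np.flatnonzero(m[r])
        if len(w) and 20<=np.ptp(w)+1<=27: P.append(at_z("top",((w[0]+w[-1])/2,r),z)[:2])
    P=np.array(P);P=P[4:-4];a,b=np.polyfit(P[:,0],P[:,1],1)
    return P,np.arctan(a),a,b,s[k]
E
python3 - <<'E'
from h import *
from scipy.optimize import least_squares
np.set_printoptions(precision=4,suppress=True)
px=np.array([[168,408],[493,350],[487,285],[158,342]])/3+[120,80]
M=np.array([[-.17,.165,.078],[-.17,-.14,.078],[-.106,-.14,.078],[-.106,.165,.078],[-.138,-.060,.086],[-.138,-.042,.089],[0,-.078,.0586],[0,0,0]])
px=np.vstack([px,[[256,188.9],[243.7,190.2],[248.4,138.7],[224.7,146]]])
def W(p,M):
    c,s=np.cos(p[2]),np.sin(p[2]);return np.c_[p[0]+c*M[:,0]-s*M[:,1],p[1]+s*M[:,0]+c*M[:,1],M[:,2]]
r=least_squares(lambda p:(proj("top",W(p,M))-px).ravel(),[.6,.07,.15],loss="soft_l1")
print(r.x,np.degrees(r.x[2]),r.fun.reshape(-1,2));p=r.x
print("world on_end,nip:",W(p,np.array([[-.138,-.042,.089],[0,-.078,.0586]])))
im=cv2.imread("pics/top0.png")[:,:,::-1].copy()
P,a,k,b,s=bottle(im);print("bottle yaw deg",np.degrees(a),P[0],P[-1],len(P),s)
c,sn=np.cos(p[2]),np.sin(p[2])
for x in(.50,.6,.7):
    d=np.array([x-p[0],k*x+b-p[1]]);print(x,k*x+b,"mixer xy",c*d[0]+sn*d[1],-sn*d[0]+c*d[1])
ov=im[:,:,::-1].copy()
L=lambda A:cv2.polylines(big,[np.int32((proj("top",W(p,np.array(A,float)))-[120,80]+.5)*3)],False,(0,0,255),1)
big=cv2.resize(ov[80:270,120:380],None,fx=3,fy=3,interpolation=cv2.INTER_CUBIC)
L([[-.17,.165,.078],[-.17,-.14,.078],[-.106,-.14,.078],[-.106,.165,.078],[-.17,.165,.078]])
for y in(-.05,-.106):L([[-.1,y,.0335],[.15,y,.0335]])
L([[-.103,.158,.052],[.148,.158,.052]])
cv2.imwrite("pics/fit.png",big)
E
```

```text
[0.5902 0.0655 0.168 ] 9.622834188233503 [[-1.3048  0.563 ]
 [ 1.5884 -1.2929]
 [-1.0863 -2.5379]
 [-1.885  -0.671 ]
 [-1.2962  0.0823]
 [ 4.4257 -0.1115]
 [ 3.1274  2.349 ]
 [ 0.5591  4.7384]]
world on_end,nip: [[ 0.4612  0.001   0.089 ]
 [ 0.6033 -0.0114  0.0586]]
bottle yaw deg 6.622700104844192 [0.6939 0.1554] [0.5111 0.1348] 65 [ 179  103   33   79 1892]
0.5 0.13303464796219108 mixer xy -0.07766235822600993 0.08165031769093126
0.6 0.14464519412702553 mixer xy 0.02287142983817172 0.0763813292005325
0.7 0.15625574029185996 mixer xy 0.12340521790235337 0.07111234071013373
```

View pics/fit.png

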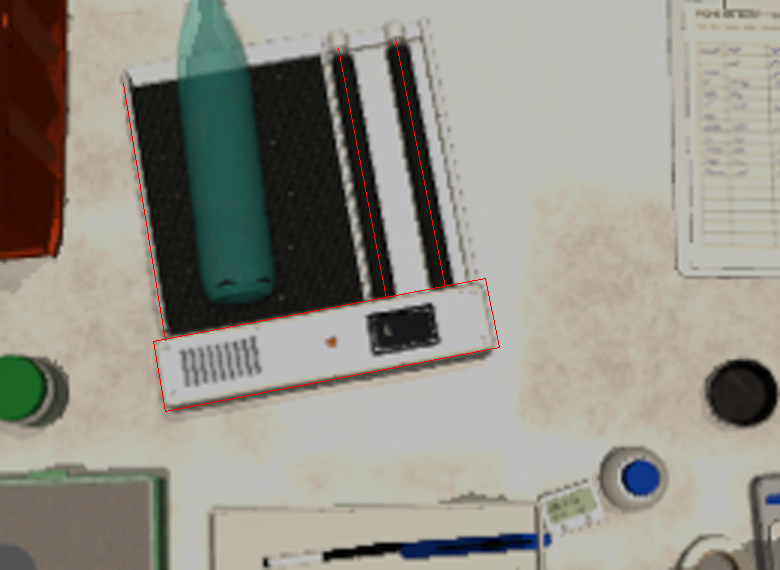

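```bash
python3 -m handwheel '2 6 0 0 0 9 100; 2 6 0 0 0 9 100; 2 6 0 0 0 9 100; 2 6 0 0 0 9 100; 2 6 0 0 0 9 100'
```

```text
time_s: 1.62
tcp_pos: [0.3362, -0.3338, 0.239]
orientation: [3.141, 0.0, 1.149]
wrist_force: [0.9, -0.5, -0.7]
width: 0.0879
finger_force: 0.0
```

```bash
python3 -m handwheel '3 5.4 0 0 0 7 100; 3 5.4 0 0 0 7 100; 3 5.4 0 0 0 7 100; 3 5.4 0 0 0 7 100; 3 5.4 0 0 0 2.8 100' && python3 -m handwheel '2.9 5.4 -2 0 0 0 100; 2.9 5.4 -2 0 0 0 100; 2.9 5.4 -2 0 0 0 100; 2.9 5.6 -3 0 0 0 100; 0 0 0 0 0 0 100'
python3 - <<'E'
from h import *
from scipy.optimize import least_squares
np.set_printoptions(precision=4,suppress=True)
M=np.array([[-.17,.165,.078],[-.17,-.14,.078],[-.106,-.14,.078],[-.106,.165,.078],[-.138,-.060,.086]])
px=np.array([[168,408],[492,352],[487,287],[159,344],[404,329]])/3+[120-1/3,80-1/3]
Lm=np.array([[0,-.05,.0335],[0,-.106,.0335]]);
lp=[np.array([[343,52],[382,296]])/3+[119.67,79.67],np.array([[399,45],[439,287]])/3+[119.67,79.67]]
def W(p,M):
    c,s=np.cos(p[2]),np.sin(p[2]);return np.c_[p[0]+c*M[:,0]-s*M[:,1],p[1]+s*M[:,0]+c*M[:,1],M[:,2]]
def inv(p,w):
    c,s=np.cos(p[2]),np.sin(p[2]);d=w[:2]-p[:2];return np.array([c*d[0]+s*d[1],-s*d[0]+c*d[1]])
def f(p):
    e=list((proj("top",W(p,M))-px).ravel()*1.5)
    for y,q in zip((-.05,-.106),lp):
        for a in q: e.append((inv(p,at_z("top",a,.0335))[1]-y)*350*1.5)
    return e
r=least_squares(f,[.59,.065,.16]);p=r.x;print(p,np.degrees(p[2]),np.round(r.fun,1))
open("h.py","a").write(f"MIX=np.array({list(map(float,p))})\n"+'''
def W(M,p=None):
    p=MIX;M=np.atleast_2d(M);c,s=np.cos(p[2]),np.sin(p[2]);return np.c_[p[0]+c*M[:,0]-s*M[:,1],p[1]+s*M[:,0]+c*M[:,1],M[:,2]]
def inv(w):
    p=MIX;c,s=np.cos(p[2]),np.sin(p[2]);d=np.array(w)[:2]-p[:2];return np.array([c*d[0]+s*d[1],-s*d[0]+c*d[1]])
''')
print(W(np.array([[-.138,-.042,.089],[-.138,-.04,.089],[0,-.078,.0586]])) if 0 else "")
E
```

```text
time_s: 2.25
tcp_pos: [0.4867, -0.0637, 0.2392]
orientation: [3.14, 0.001, 1.684]
wrist_force: [0.7, 0.3, 0.0]
width: 0.0882
finger_force: 0.0
time_s: 2.88
tcp_pos: [0.5954, 0.1446, 0.1504]
orientation: [-3.137, -0.0, 1.686]
wrist_force: [0.3, -0.9, -1.0]
width: 0.0883
finger_force: 0.0
[0.5877 0.0642 0.1527] 8.751919701860587 [-2.4  1.6  3.   0.3 -1.  -1.7 -3.2 -1.4  0.3  1.5 -0.5  1.6  0.1  2.4]
```

```bash
python3 -m handwheel '0.6 0.8 -2 0 0 0 100; 0 0 -2 0 0 0 100; 0 0 -0.4 0 0 0 100; 0 0 0 0 0 0 100' && python3 -m handwheel '0 0 -0.2 0 0 0 100;0 0 0 0 0 0 100'&& python3 -m handwheel '0 0 -0.1 0 0 0 100;0 0 0 0 0 0 100'
```

```text
time_s: 3.38
tcp_pos: [0.6016, 0.1486, 0.1093]
orientation: [-3.141, 0.0, 1.681]
wrist_force: [-0.4, -0.4, 0.3]
width: 0.0879
finger_force: 0.0
time_s: 3.62
tcp_pos: [0.6025, 0.1494, 0.1084]
orientation: [3.14, -0.0, 1.681]
wrist_force: [-0.4, 0.2, -0.3]
width: 0.0882
finger_force: 0.0
time_s: 3.88
tcp_pos: [0.6022, 0.1497, 0.1069]
orientation: [3.141, -0.0, 1.682]
wrist_force: [-0.6, -0.7, 0.1]
width: 0.0882
finger_force: 0.0
```

```bash
python3 -m handwheel '0 0 -0.2 0 0 0 100;0 0 0 0 0 0 100;0 0 0 0 0 0 100'&& python3 -m handwheel '0 0 -0.15 0 0 0 100;0 0 0 0 0 0 100'
```

```text
time_s: 4.25
tcp_pos: [0.6021, 0.1496, 0.1046]
orientation: [-3.141, 0.0, 1.682]
wrist_force: [0.4, 0.1, 0.4]
width: 0.0878
finger_force: 0.0
time_s: 4.5
tcp_pos: [0.6023, 0.1497, 0.1034]
orientation: [3.141, -0.0, 1.682]
wrist_force: [-0.1, -0.2, 1.6]
width: 0.0881
finger_force: 0.7
```

```bash
python3 -m handwheel '0 0 -0.15 0 0 0 100;0.1 -1.2 -0.05 0 0 0.3 100;0.2 -2 -0.05 0 0 0.5 100;0.2 -2 0 0 0 0.5 100;0 0 3 0 0 0 100'; python3 -m handwheel '0 5 3 0 0 0 100; 0 5 0 0 0 0 100;0 0 0 0 0 0 100;0 0 0 0 0 0 100;0 0 0 0 0 0 100'
python3 - <<'E'
from h import *
im=vision.capture("top");cv2.imwrite("pics/t1.png",im[80:270,120:380,::-1])
try:
    P,a,k,b,s=bottle(im);print(np.degrees(a),len(P),s,P[0],P[-1],k*.6+b,inv([.6,k*.6+b]))
except Exception as e:print(e)
r=vision.spot_point("top","bottle_mid")[0];p=r["pixel"];print(r,at_z("top",(p[1],p[0]),.0685))
E
```

```text
time_s: 5.12
tcp_pos: [0.6048, 0.096, 0.128]
orientation: [-3.135, 0.0, 1.703]
wrist_force: [0.0, 0.8, 0.4]
width: 0.0885
finger_force: 0.0
time_s: 5.75
tcp_pos: [0.6068, 0.1964, 0.16]
orientation: [-3.14, 0.001, 1.703]
wrist_force: [-0.0, -0.1, 0.1]
width: 0.0879
finger_force: 0.0
6.504685467425156 66 [ 199   99   33   80 1877] [0.70439557 0.10053736] [0.51832073 0.08122059] 0.08893182622173401 [0.0158693  0.02255916]
{'pixel': [142.6, 217.9], 'p': 0.85} [0.59827355 0.08206224 0.0685    ]
```

View pics/t1.png

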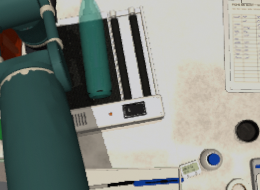

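```bash
python3 -m handwheel '0.2 -5 0 0 0 -1 100; 0.2 -5.1 -2 0 0 0 100; 0 0 -2 0 0 0 100;0 0 -1.2 0 0 0 100;0 0 0 0 0 0 100' && python3 -m handwheel '0 0 -0.3 0 0 0 100;0 0 0 0 0 0 100'
```

```text
time_s: 6.48
tcp_pos: [0.61, 0.0973, 0.1071]
orientation: [-3.139, -0.0, 1.688]
wrist_force: [-0.6, -0.4, 0.1]
width: 0.0884
finger_force: 0.0
time_s: 6.72
tcp_pos: [0.6115, 0.0975, 0.1062]
orientation: [3.141, -0.0, 1.688]
wrist_force: [0.6, -0.4, -0.5]
width: 0.0878
finger_force: 0.0
```

```bash
python3 -m handwheel '0 -0.2 -0.15 0 0 0 100;0 0 0 0 0 0 100;0 0 0 0 0 0 100'&& python3 -m handwheel '0 0 -0.1 0 0 0 100;0 0 0 0 0 0 100'
```

```text
time_s: 7.1
tcp_pos: [0.6112, 0.0946, 0.1044]
orientation: [3.141, 0.0, 1.687]
wrist_force: [0.7, 0.8, 0.4]
width: 0.0881
finger_force: 0.0
time_s: 7.35
tcp_pos: [0.6113, 0.0946, 0.1034]
orientation: [3.141, 0.0, 1.687]
wrist_force: [0.5, 0.1, 1.4]
width: 0.0881
finger_force: 0.7
```

```bash
python3 -m handwheel '0 0 -0.15 0 0 0 100;0.1 -1.2 -0.05 0 0 0 100;0.2 -2 -0.05 0 0 0 100;0.2 -2 0 0 0 0 100;0 0 3 0 0 0 100'; python3 -m handwheel '0 5 3 0 0 0 100; 0 5 0 0 0 0 100;0 0 0 0 0 0 100;0 0 0 0 0 0 100;0 0 0 0 0 0 100'
python3 - <<'E'
from h import *
im=vision.capture("top");cv2.imwrite("pics/t2.png",cv2.resize(im[80:270,120:380,::-1],None,fx=2,fy=2))
P,a,k,b,s=bottle(im);print(np.degrees(a),len(P),s,P[0],P[-1],k*.6+b,inv([.6,k*.6+b]))
r=vision.spot_point("top","bottle_mid")[0];p=r["pixel"];print(r,at_z("top",(p[1],p[0]),.0685))
E
```

```text
time_s: 7.98
tcp_pos: [0.6137, 0.041, 0.1278]
orientation: [-3.135, -0.0, 1.685]
wrist_force: [0.3, 0.5, -0.1]
width: 0.0882
finger_force: 0.0
time_s: 8.6
tcp_pos: [0.6158, 0.1413, 0.1599]
orientation: [-3.14, 0.0, 1.686]
wrist_force: [0.9, -0.1, -0.3]
width: 0.0882
finger_force: 0.0
7.072251723704233 59 [ 224   97   33   78 1693] [0.69997882 0.02885788] [0.53358694 0.00953851] 0.016647867895545156 [ 0.00487083 -0.04888315]
{'pixel': [140.1, 242.4], 'p': 0.97} [0.60399998 0.01401066 0.0685    ]
```

View pics/t2.png

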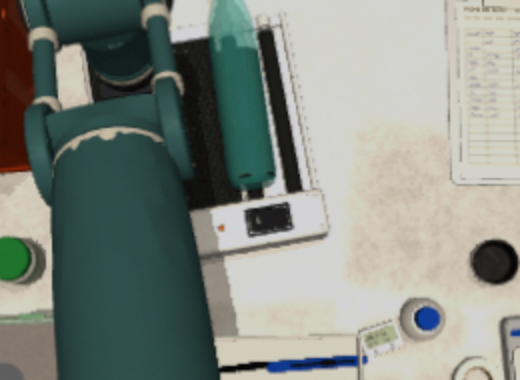

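```bash
cat > look.py <<'E'
from h import *
im=vision.capture("top")
for z in(.0685,.0586):
    P,a,k,b,s=bottle(im,z);print(np.degrees(a),len(P),s,k*.61+b,inv([.61,k*.61+b]))
print(np.round(bot.sense()["tcp_pos"],4))
E
python3 -m handwheel '0 0 0 0 0 0 100; 0 0 0 0 0 0 100;0 0 0 0 0 0 100;0 0 0 0 0 0 100'; python3 look.py
```

```text
time_s: 9.2
tcp_pos: [0.6162, 0.1426, 0.1608]
orientation: [3.141, 0.0, 1.687]
wrist_force: [0.4, -0.1, 0.3]
width: 0.0883
finger_force: 0.0
8.872855621771023 66 [ 232   95   36   79 1762] -0.009197641247450344 [ 0.01082183 -0.07594929]
8.872855621771029 66 [ 232   95   36   79 1762] -0.009697673379077842 [ 0.01074575 -0.0764435 ]
[0.6162 0.1426 0.1608]
```

```bash
python3 -m handwheel '-3.9 -3.5 0 0 0 2 0; -3.9 -3.5 0 0 0 0 0; -3.9 -3.5 0 0 0 0 0; -3.9 -3.3 -2 0 0 0 0;0 0 -2 0 0 0 0' && python3 -m handwheel '0 0 0 0 0 0 0; 0 0 -1 0 0 0 0; 0 0 0 0 0 0 0; 0 0 0 0 0 0 0'; python3 - <<'E'
from h import *
exec(open("look.py").read())
cv2.imwrite("pics/t3.png",cv2.resize(im[80:230,180:320,::-1],None,fx=4,fy=4))
for c in("top","scene"):
    if c=="scene": i=vision.capture("scene");cv2.imwrite("pics/s3.png",cv2.resize(i[150:280,140:320,::-1],None,fx=4,fy=4))
    for n in("switch","rocker_on_end"):
        for r in vision.spot_point(c,n)[:1]:print(c,n,r,at_z(c,r["pixel"][::-1],.087))
E
```

```text
time_s: 9.88
tcp_pos: [0.4574, 0.0031, 0.1201]
orientation: [-3.141, 0.0, 1.72]
wrist_force: [0.4, 0.8, -0.9]
width: 0.0401
finger_force: 0.0
time_s: 10.38
tcp_pos: [0.4607, 0.0049, 0.111]
orientation: [3.141, 0.0, 1.723]
wrist_force: [0.3, -0.4, -0.1]
width: 0.0009
finger_force: 0.0
9.191458527961217 39 [ 232   95   33   51 1111] -0.00964252147156143 [ 0.01075414 -0.07638899]
9.191458527961188 39 [ 232   95   33   51 1111] -0.010160906020307295 [ 0.01067527 -0.07690134]
[0.4607 0.0049 0.1111]
top switch {'pixel': [187.8, 253.2], 'p': 0.94} [ 0.46734761 -0.01272431  0.087     ]
scene switch {'pixel': [194.6, 260.6], 'p': 0.95} [ 0.46597356 -0.01353254  0.087     ]
scene rocker_on_end {'pixel': [216.2, 212.9], 'p': 0.65} [0.50597701 0.16769718 0.087     ]
```

View pics/s3.png

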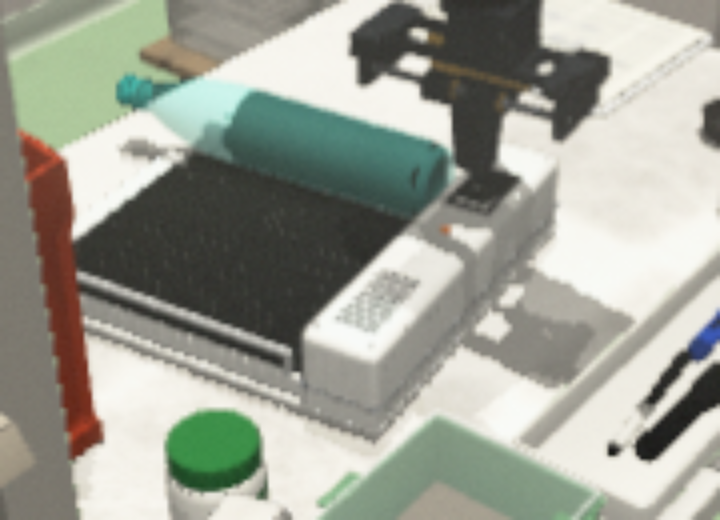

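The bottle lies in the channel: its mixer y is about -0.077 and it is parallel to the rollers. In the scene crop the closed fingers hover over the rocker at about (485,160), so I can press now.

```bash
python3 -m handwheel '0 0 -1.6 0 0 0 0; 0 0 -0.5 0 0 0 0; 0 0 -0.3 0 0 0 0;0 0 0 0 0 0 0' && python3 -m handwheel '0 0 -0.3 0 0 0 0; 0 0 -0.3 0 0 0 0; 0 0 0 0 0 0 0; 0 0 0 0 0 0 0'
```

```text
time_s: 11.18
tcp_pos: [0.4599, 0.0045, 0.0863]
orientation: [-3.141, 0.0, 1.722]
wrist_force: [0.9, 0.5, -1.0]
width: 0.0006
finger_force: 0.0
time_s: 11.68
tcp_pos: [0.4605, 0.0049, 0.0842]
orientation: [-3.141, -0.0, 1.722]
wrist_force: [-11.6, 2.5, 28.0]
width: 0.0004
finger_force: 13.9
```

```bash
python3 -m handwheel '0 0 2 0 0 0 0; 0 0 5 0 0 0 0; -2 -5 3 0 0 0 0; 0 -6 0 0 0 0 0; 0 -6 0 0 0 0 0' && python3 -m handwheel '0 -6 0 0 0 0 0; 0 -6 0 0 0 0 0;0 0 0 0 0 0 0;0 0 0 0 0 0 0'; python3 - <<'E'
from h import *
exec(open("look.py").read())
i=vision.capture("scene")
a=cv2.resize(im[80:220,190:310,::-1],None,fx=4,fy=4)[:560,:480];b=cv2.resize(i[160:250,200:280,::-1],None,fx=4,fy=4)
c=np.zeros((560,800,3),np.uint8);c[:,:480]=a;c[:b.shape[0],480:480+b.shape[1]]=b
cv2.imwrite("pics/t4.png",c)
r=vision.spot_point("top","bottle_mid")[0];p=r["pixel"];print(r,inv(at_z("top",(p[1],p[0]),.0586)))
E
```

```text
time_s: 12.3
tcp_pos: [0.4405, -0.1673, 0.1819]
orientation: [3.139, 0.002, 1.723]
wrist_force: [1.1, -0.9, 0.2]
width: 0.0004
finger_force: 0.0
time_s: 12.8
tcp_pos: [0.4397, -0.2853, 0.1803]
orientation: [-3.141, -0.001, 1.721]
wrist_force: [0.5, 0.3, -0.4]
width: 0.0007
finger_force: 0.0
8.83083319782389 67 [ 232   95   36   79 1760] -0.009125289510971482 [ 0.01083284 -0.07587778]
8.830833197823901 67 [ 232   95   36   79 1760] -0.009622783798343457 [ 0.01075714 -0.07636948]
[ 0.4398 -0.2845  0.1803]
{'pixel': [137.5, 249.9], 'p': 0.88} [ 0.01466528 -0.07436508]
```

View pics/t4.png

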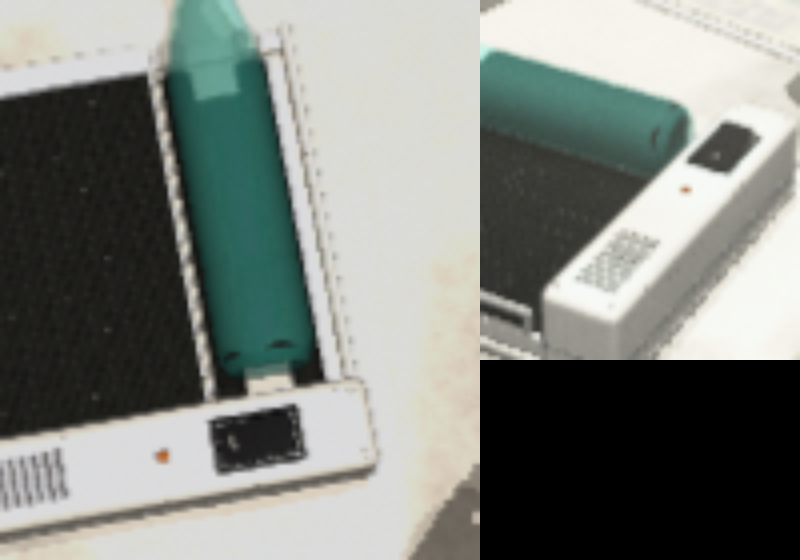

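```bash
python3 - <<'E'
from h import *
t=vision.capture("top")[:,:,::-1];s=vision.capture("scene")[:,:,::-1]
t0=cv2.imread("pics/top0.png");s0=cv2.imread("pics/scene0.png")
f=lambda i,r,c:cv2.resize(i[r:r+28,c:c+38],(380,280),interpolation=cv2.INTER_CUBIC)
cv2.imwrite("pics/cmp.png",np.vstack([np.hstack([f(t0,175,237),f(t,175,237)]),np.hstack([f(s0,183,242),f(s,183,242)])]))
for n in("rocker_on_end","switch"):
  for c in("top","scene"): print(n,c,vision.spot_point(c,n)[:2])
E
```

```text
rocker_on_end top [{'pixel': [192.0, 246.3], 'p': 0.51}]
rocker_on_end scene [{'pixel': [197.5, 258.0], 'p': 0.52}]
switch top [{'pixel': [187.4, 257.0], 'p': 0.67}]
switch scene [{'pixel': [195.2, 261.0], 'p': 0.95}]
```

View pics/cmp.png

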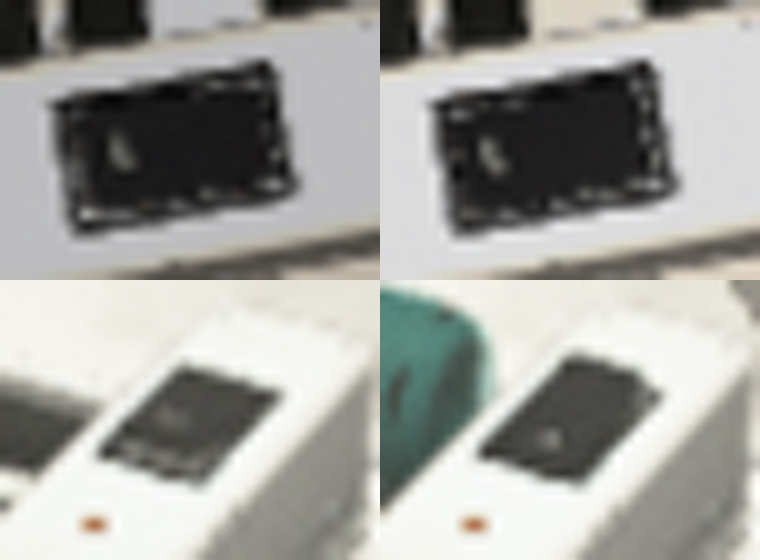

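The comparison shows the rocker has tipped. The mark in its +y half dropped about 2.3 px in the scene view, the skirt on that side has gone, and the far corner now stands up. The bottle lies aligned in the channel and the arm is clear.

```bash
python3 -c "
from bench import close_job
print(close_job())"
```

```text
the job is handed in; nothing more can be done
None
```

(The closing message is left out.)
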